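# Hang the cycle timer on the equipment rail

## Task

Hang the white cycle timer on the steel equipment rail, in the free stretch between the grey display and the forceps quiver: with its foot held well out towards the robot, hook the lip at the top of its back over the bar and press it lightly down until it sits fully home; only then swing the foot in until the orange foot clip snaps behind the bar; leave it hanging upright, back flush on the bar, and let go. Work by feel and do not force it against the rail; do not bump the display or the quiver, and leave the glass bottle and the bucket standing where they are.

Things in the scene. Friction and masses are not known exactly. Their poses are not given: they have to be found in the camera images.
- timer_mid (a point): Centre of the white cycle timer: loose box 50 deep (x) x 46 wide (y) x 96 high (z) mm, 0.14 to 0.23 kg, standing on a fixed carton 60 to 80 mm high, hook side away from the robot; grip its 46 mm sides. z up, x from display (front, x=-25) to back (x=+25). Hung home, this centre is 30 mm in front of and 23.5 mm below the bar's centre, axes as the rail's.
- lip_tip (a point): Tip of the lip on the timer's back (inner edge): 38.5 mm behind (x) and 31 mm above timer_mid. The lip, 36 mm wide, hangs from a bridge whose flat underside is 36 mm above timer_mid and rests on the bar (bridge 7 mm thick, reaching x=+41). The slot between back and lip is 13.5 mm wide at the tip, 10.5 mm at the bridge. With the foot out by 0.65 to 0.72 rad lip and clip both clear the bar on the way down.
- clip_nose (a point): Top of the nose of the orange foot clip on the timer's back, 22 mm wide: 13.5 mm above and 36.7 mm behind timer_mid, 3.3 mm higher than the clip's tongue in front of it. Its rear side is a 50 degree ramp down to 41 mm behind timer_mid: the bar's lower front edge rides up it as the foot swings in with the lip hooked, and the nose snaps up behind the bar.
- clip (a joint): How far (m) the foot clip is pushed down along the timer's -z, 0 to 0.008. Its spring gives 2.5 N at 0 and 0.5 N more per mm. It is pushed about 4 mm as the nose passes under the bar and returns to under 1 mm as it snaps, when the timer is about 0.05 rad short of flush. Swinging the foot in takes 6 to 12 N towards the bar at the clip's height; the timer's own weight does not snap it.
- rail: Fixed level steel bar 10 thick (x) x 460 long (y) x 25 high (z) mm, open behind, its centre 170 to 210 mm above the table. Origin: the bar's centre; y along the bar, x away from the robot; the timer goes on the -x side. It stands on two posts 400 mm apart, 30 mm behind the bar.
- display: Grey module of the timer's shape (46 mm wide, 50 mm deep, top 24.5 mm above the bar's centre), already on the rail, fixed, left or right of the free stretch. Origin: the bar's centre where it hangs.
- quiver: White forceps quiver fixed to the rail: cup 56 mm across, reaching 73 mm in front of the bar's centre, two steel forceps rising to 63 mm above it. Origin: the bar's centre where it hangs; 0.28 to 0.37 m from the display, the free stretch between them.
- bottle_mid (a point): Centre of a squat glass bottle with a cream cap, 70 mm across, 94 mm high, standing on the table, loose; the centre is 47 mm above its underside.
- bucket: Loose white plastic bucket, 130 mm across, 110 mm high; the origin is the centre of its underside.
There are look-alikes about, which are no part of the job. Leave any red look-alike of the bucket alone.

How it is judged:
On the way:
1. the lip is hooked and sits fully down on the bar (its tip 5.7 mm or more below the bar's top), pressed on it with 2.5 N or more, while the foot is still held well out (tilted more than 31 degrees) (x of lip_tip in the frame of rail between 0.0045 and 0.012 m and z of lip_tip in the frame of rail between 0.001 and 0.0068 m and angle between timer_mid's own z axis and vertical above 0.55 rad and contact force between timer and rail above 2.5 N), for 0.2 s.
At the end, for the whole second after the job is handed in: The timer hangs at rest between display and quiver (65 mm or more from each one's origin): lip behind the bar, within 2 mm of fully down; clip nose behind the bar, sprung back to under 2 mm; upright and square to the rail within 4 degrees; bottle and bucket upright (value of joint clip below 0.002 m and x of clip_nose in the frame of rail between 0.0045 and 0.0095 m and z of clip_nose in the frame of rail above -0.0125 m and x of lip_tip in the frame of rail above 0.004 m and z of lip_tip in the frame of rail below 0.0095 m and angle between timer_mid's own z axis and vertical below 0.07 rad and angle between the x axis of timer_mid and the x axis of rail, either way round below 0.07 rad and x of timer_mid in the frame of rail below 0 m and distance between timer_mid and display above 0.065 m and distance between timer_mid and quiver above 0.065 m and linear speed of timer below 0.01 m/s and angle between each of bottle_mid, bucket's own z axis and vertical below 0.1 rad); the robot touches nothing.
It fails at once if the timer forced on the rail while the fingers hold it: over 25 N on the rail with the foot still out by more than 7.5 degrees (contact force between rail and anything else above 25 N and contact force between the fingers and timer above 5 N and angle between timer_mid's own z axis and vertical above 0.13 rad).
It fails at once if the timer forced on the rail while the fingers hold it: over 60 N at any angle (contact force between rail and anything else above 60 N and contact force between the fingers and timer above 5 N).
It fails at once if the display or the quiver bumped (more than 4 N) (contact force between any of display, quiver and anything else above 4 N).
It fails at once if the bottle or the bucket moved more than 25 mm (distance of any of bottle_mid, bucket from where it was at the start of the episode above 0.025 m).
It also fails if it takes over 64 s, if anything falls off the work surface, if the arm or the gripper's body presses on something with over 40 N, if the wrist force passes 120 N, or if a joint passes its speed limit or range.

## Robot

A 7-joint arm with a two-finger parallel gripper is mounted at the origin on the work surface. World frame = base frame: x ahead of the robot, y to its left, z up, the work surface at z = 0. Lengths are in m, angles in rad, forces in N, time in s.
With the tool pointing down it reaches from about 0.4 to 0.85 m from the base axis. Payload 10.4 kg.
Tool frame: the origin (TCP) lies between the finger pads; the fingertips stand 14 mm ahead of it and the grasp point (between the pads) lies 5 mm behind it; z points along the fingers, y is the direction in which the jaws open and shut (so a half turn about z gives the same grasp; the last joint's range is limited). The gripper opens to 87 mm and grips with 3 to 60 N. Pads are 19 mm wide; open, the fingers measure 117 mm over their backs; the gripper's body (75 mm by 190 mm) begins 51 mm behind the grasp point.
Start: joints at [-1.254, 0.332, -0.065, 1.46, 0.022, 1.35, -0.088], TCP at [0.208, 0.589, 0.237] pointing down, gripper open.
Joint ranges: [-2.6, 2.6], [-0.5, 2.12], [-1.47, 1.34], [0.16, 2.42], [-1.27, 4.41], [0.06, 2.06], [-2.6, 2.6]. Speed limits (rad/s): [2.22, 2.22, 2.79, 2.79, 3.14, 3.14, 3.14].

## Interface

Orientations are given as a unit quaternion [x, y, z, w].
In Python, from bench import readout, camera, calibration, order gives the robot as it stands.
- The arm moves only by the tool apply_moves, never from a script. Its argument "deltas" is a list of rows, each an object with "translation": the shift along the world's x, y, z in m, a list of three; "turn": the turn, a rotation vector about the world's x, y, z in rad, a list of three; "hand": the finger opening in m, from 0 to 0.087. A call has 1 to 5 rows; each row shifts and turns the pose as measured when the row begins; what a row does not reach is not made up. A row lasts 1/10 s, in which the tool goes at most 50 mm and 8.59 degrees, less where a joint would pass 70% of its speed; a pose out of reach is approached as far as the arm can. A call with a gripper value outside its range is refused whole. The fingers move at their own pace and stop on an object; "newtons" is the grip in N (left out, the last holds). Time passes only in rows, so rows that do not move let the fingers close. It gives the time, the measured TCP pose, the force and the opening at its end, in the units of the state.
- readout.read_state(): the state, without advancing time (a new reading comes with each control period).
- camera(name): name is "side" or "top"; returns the picture (420x560x3 uint8, red, green, blue); there is no depth.
- calibration(name): a dict with "fx", "fy", "cx", "cy" (pixels), "extrinsics" (4x4, takes a point from world to camera coordinates). Camera axes: x right, y down, z forward; pixel columns grow to the right and rows downward; lengths in m; the calibration is good to about 2 mm. A picture is of the moment at which its call begins. calibration takes no time and is no camera call.
- order.close_job(): hands the job in, once; it reports no verdict.
The state is a dict: "time": time; "joint_positions": joint angles; "joint_vel": joint speeds; "joint_torque": joint torques, N m; "ee_pos": TCP position; "eef_rot": TCP orientation; "ft_force": force on the tool from outside, world axes, zero at the start; "torque": the same for the moment, N m; "width": finger opening in m.
Only numpy, scipy, OpenCV 4.12 (cv2) and the standard library are available. Lean on these libraries where they do the work, as an engineer would, in place of code of your own. Each camera call takes 0.05 s, during which the arm holds its last target. There are 200 camera calls.

## Working session

There is one attempt and no reset: what is moved stays moved. The work goes in short steps, Python scripts to look and compute and a tool call to move; the robot and the scene stay as the last step left them, time stands still between calls to the robot, and variables do not carry over. Pictures are saved under pics/ and viewed, about 8 in all and at most 12, crops included, and the job is handed in when it is done.

Besides the shell and the picture viewer there is one more tool, called as name(argument=value, ...) on one line, values as JSON. apply_moves: Moves the arm, as the interface text tells. Its arguments: {"type":"object","properties":{"deltas":{"type":"array","items":{"type":"object","properties":{"translation":{"type":"array","items":{"type":"number"}},"turn":{"type":"array","items":{"type":"number"}},"hand":{"type":"number"}}}},"newtons":{"type":"number"}},"required":["deltas"]}

```bash
mkdir -p pics; ls
python3 - <<'E'
from bench import readout,camera,calibration
import cv2,json,numpy as np
for n in("side","top"):
    im=camera(n);cv2.imwrite(f"pics/{n}0.png",im[:,:,::-1]);c=calibration(n);print(n,c["fx"],c["fy"],c["cx"],c["cy"]);print(np.round(c["extrinsics"],4).tolist())
print(readout.read_state())
E
```

```text
pics
side 445.52814073224005 445.52814073224005 283.61467899644595 210.67512712229316
[[-0.9821, -0.188, 0.0114, 0.5447], [-0.147, 0.7272, -0.6705, -0.003], [0.1178, -0.6602, -0.7418, 1.5236], [0.0, 0.0, 0.0, 1.0]]
top 476.61232261837483 476.61232261837483 276.9288315287798 209.8962241117171
[[0.0078, -0.9998, 0.0167, 0.1952], [-0.9979, -0.0088, -0.0647, 0.5362], [0.0649, -0.0161, -0.9978, 1.3987], [0.0, 0.0, 0.0, 1.0]]
{'time': 0.1, 'joint_positions': array([-1.25363658,  0.33280122, -0.06469967,  1.46085818,  0.02159922,
        1.3499031 , -0.08847925]), 'joint_vel': array([-0.00139605, -0.00217365, -0.0008395 , -0.00196605, -0.00012253,
        0.00037548,  0.0015539 ]), 'joint_torque': array([ 2.22723909e-03, -6.24536419e+01,  2.49835267e-02, -3.90716743e+01,
       -6.13160245e-02,  3.64510703e-02,  1.06130742e-05]), 'ee_pos': array([0.20818027, 0.58895868, 0.23583774]), 'eef_rot': array([ 1.69044454e-01,  9.85608222e-01, -6.32273725e-04, -7.93602266e-05]), 'ft_force': array([0.22722862, 0.30378886, 0.4887789 ]), 'torque': array([-0.01331278,  0.01071251, -0.01499897]), 'width': 0.08708035297938639}
```

View pics/side0.png

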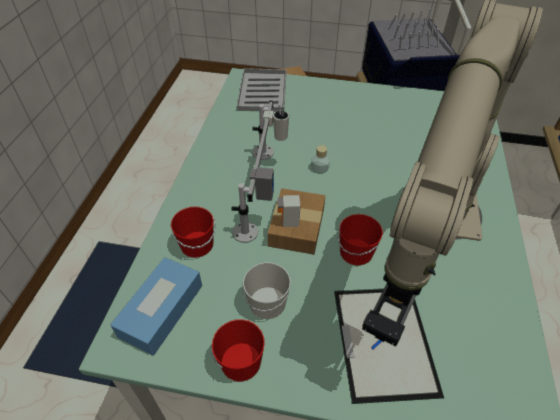

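View pics/top0.png

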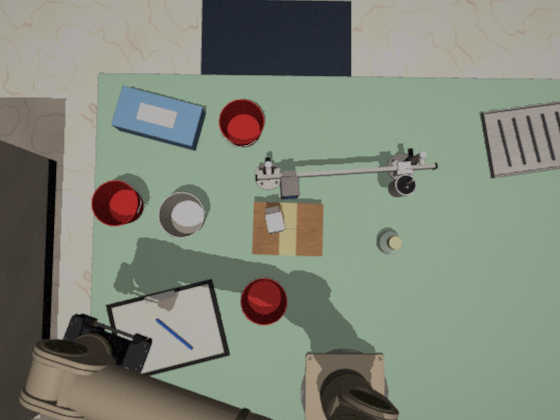

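Side view: timer on the brown carton at about (291,210), display at (264,183), quiver at (281,125), bottle at (320,160), bucket at (267,292). Top view: timer (274,220), display (289,184), quiver (405,185), bottle (390,242), white bucket (182,214). The only white box is the one on the carton. The blue box with the white label at top (157,115) isn't it. I'll enlarge both to confirm.

Run:
```python
import cv2,numpy as np
t=cv2.imread("pics/top0.png");s=cv2.imread("pics/side0.png")
a=cv2.resize(t[145:265,245:445],None,fx=4,fy=4,interpolation=cv2.INTER_CUBIC)
cv2.imwrite("pics/c1.png",a)
b=cv2.resize(s[95:255,225:335],None,fx=3.7,fy=3.7,interpolation=cv2.INTER_CUBIC)
cv2.imwrite("pics/c2.png",b)
```

```text
(no output)
```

View pics/c1.png

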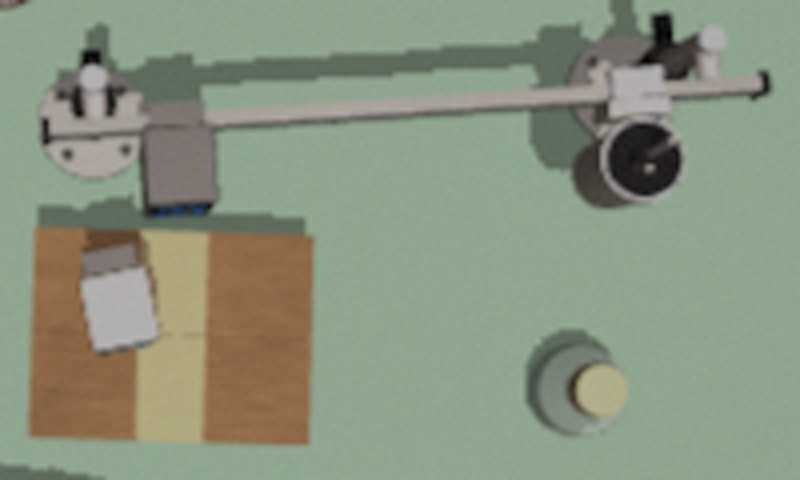

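View pics/c2.png

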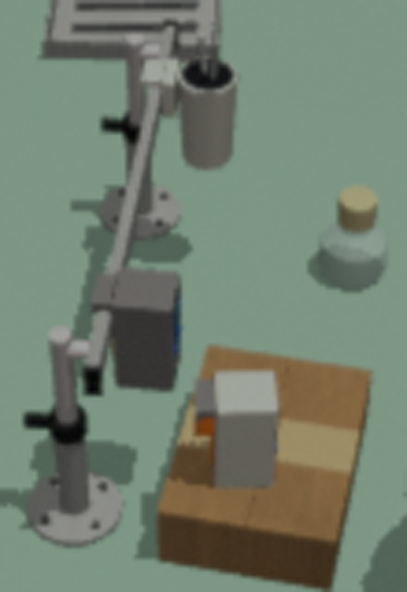

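Both crops agree. The timer on the carton has its grey lip and orange clip facing the rail, and the free stretch runs from the display (top crop 180,170) to the quiver (640,155). Next I'll triangulate.

```bash
cat > h.py <<'E'
import cv2,numpy as np
from bench import readout,camera,calibration
C={n:calibration(n) for n in("side","top")}
def P(n):
    c=C[n];K=np.array([[c["fx"],0,c["cx"]],[0,c["fy"],c["cy"]],[0,0,1.]]);return K@np.array(c["extrinsics"])[:3]
def tri(t,s):
    X=cv2.triangulatePoints(P("top"),P("side"),np.array(t,float).reshape(2,1),np.array(s,float).reshape(2,1)).ravel();return X[:3]/X[3]
def proj(n,X):
    x=P(n)@np.r_[X,1];return x[:2]/x[2]
def plane(n,uv,z):
    c=C[n];E=np.array(c["extrinsics"]);R=E[:3,:3];o=-R.T@E[:3,3]
    d=R.T@np.array([(uv[0]-c["cx"])/c["fx"],(uv[1]-c["cy"])/c["fy"],1]);return o+d*(z-o[2])/d[2]
E
python3 - <<'E'
from h import *
np.set_printoptions(precision=4,suppress=True)
T=lambda u,v:(245+(u+.5)/4-.5,145+(v+.5)/4-.5)
S=lambda u,v:(225+(u+.5)/3.7-.5,95+(v+.5)/3.7-.5)
pts={"b+":((80,280),(219,408)),"b-":((145,263),(215,377)),"f-":((158,338),(270,372)),"f+":((97,353),(278,404)),
"capL":((45,131),(93,380)),"capR":((767,84),(172,30)),"disp f-":((215,204),(180,273)),"disp f+":((143,209),(175,311))}
for k,(t,s) in pts.items():
    X=tri(T(*t),S(*s));print(k,X,proj("top",X)-T(*t),proj("side",X)-S(*s))
for zt in(.165,):
  for n,q in(("carton front z.07",(30,436)),("front-",(309,443)),("back-",(313,236)),("back+",(36,228))):print(n,plane("top",T(*q),.07))
print("bottle",plane("top",T(600,389),.094)); print("bucket",plane("top",(182,214),.11))
for q in((640,155),):print("quiver cup",plane("top",T(*q),.2))
E
```

```text
b+ [0.5116 0.2345 0.1631] [0.0207 0.1926] [-0.1996 -0.0198]
b- [0.5236 0.1912 0.152 ] [0.0376 0.3477] [-0.3535 -0.0362]
f- [0.4762 0.1826 0.1585] [-0.0801 -0.7705] [0.7802 0.0619]
f+ [0.4646 0.223  0.1654] [-0.0311 -0.314 ] [0.324 0.026]
capL [0.6065 0.2578 0.1992] [0.0055 0.0408] [-0.0423 -0.0056]
capR [ 0.6427 -0.2131  0.1988] [-0.0213 -0.166 ] [0.1389 0.0168]
disp f- [0.559  0.1489 0.222 ] [-0.0454 -0.3724] [0.3639 0.0397]
disp f+ [0.5544 0.1945 0.2236] [-0.0075 -0.0621] [0.062  0.0069]
carton front z.07 [0.4062 0.2699 0.07  ]
front- [0.4027 0.0718 0.07  ]
back- [0.5502 0.0692 0.07  ]
back+ [0.5541 0.2672 0.07  ]
bottle [ 0.4426 -0.1297  0.094 ]
bucket [0.5148 0.463  0.11  ]
quiver cup [ 0.5947 -0.129   0.2   ]
```

apply_moves(deltas=[{"translation": [0.02, -0.035, 0.015], "turn": [0, 0, 0.114], "hand": 0.087}, {"translation": [0.024, -0.039, 0.01], "turn": [0, 0, 0.114], "hand": 0.087}, {"translation": [0.024, -0.039, 0.01], "turn": [0, 0, 0.114], "hand": 0.087}, {"translation": [0.024, -0.039, 0.01], "turn": [0, 0, 0.114], "hand": 0.087}, {"translation": [0.024, -0.039, 0.01], "turn": [0, 0, 0.114], "hand": 0.087}], newtons=30)

```text
time: 0.6
ee_pos: [0.3204, 0.3943, 0.287]
eef_rot: [-0.13, 0.991, -0.004, -0.002]
ft_force: [1.3, 0.6, 0.8]
width: 0.087
```

apply_moves(deltas=[{"translation": [0.02, -0.035, 0.005], "turn": [0.0223, -0.0975, 0], "hand": 0.087}, {"translation": [0.024, -0.039, 0], "turn": [0.0223, -0.0975, 0], "hand": 0.087}, {"translation": [0.024, -0.039, 0], "turn": [0.0223, -0.0975, 0], "hand": 0.087}, {"translation": [0.02, -0.035, 0], "turn": [0, 0, 0], "hand": 0.087}])

```text
time: 1.0
ee_pos: [0.4131, 0.2385, 0.2924]
eef_rot: [-0.129, 0.98, 0.01, 0.153]
ft_force: [0.0, 1.4, 0.0]
width: 0.0871
```

```bash
cat >> h.py <<'E'
from scipy.spatial.transform import Rotation as R
def st():
    s=readout.read_state();M=R.from_quat(s["eef_rot"]).as_matrix()
    print("t",s["time"],"p",np.round(s["ee_pos"],4),"toolz",np.round(M[:,2],3),"tooly",np.round(M[:,1],3),"F",np.round(s["ft_force"],2),"w",round(s["width"],4));return s,M
E
python3 - <<'E'
from h import *
s,M=st();print(s["joint_positions"])
p=.225;c=np.cos(p);n=np.sin(p)
yt=np.array([-n,c,0]);zt=np.array([np.sin(.3)*c,np.sin(.3)*n,-np.cos(.3)])
G=np.array([.494,.208,.125])+.005*zt
y=yt if yt@M[:,1]>0 else -yt
D=np.c_[np.cross(y,zt),y,zt]
print("turn",R.from_matrix(D@M.T).as_rotvec(),"to pre",G-.1*zt-s["ee_pos"],"to grasp",G-s["ee_pos"],zt)
E
```

```text
t 1.0 p [0.4131 0.2385 0.2924] toolz [ 0.297  0.058 -0.953] tooly [-0.256  0.967 -0.021] F [0.05 1.41 0.02] w 0.0871
[-0.86265479 -0.24541919  0.11073096  1.97538071  0.20547336  1.15435431
  1.02173796]
turn [ 0.01832672  0.0114327  -0.03366418] to pre [ 0.05354997 -0.03673719 -0.0766507 ] to grasp [ 0.0823571  -0.03014395 -0.17218435] [ 0.28807136  0.06593244 -0.95533649]
```

apply_moves(deltas=[{"translation": [0.02, -0.014, -0.028], "turn": [0.006, 0.004, -0.011], "hand": 0.087}, {"translation": [0.02, -0.014, -0.028], "turn": [0.006, 0.004, -0.011], "hand": 0.087}, {"translation": [0.0135, -0.0087, -0.0206], "turn": [0.006, 0.004, -0.011], "hand": 0.087}, {"translation": [0, 0, 0], "turn": [0, 0, 0], "hand": 0.087}])

```text
time: 1.4
ee_pos: [0.4696, 0.1937, 0.2146]
eef_rot: [-0.106, 0.983, 0.018, 0.15]
ft_force: [0.4, -0.5, 0.1]
width: 0.087
```

Run:
```python
from h import *
s,M=st()
a=camera("side")[150:270,230:370,::-1];b=camera("top")[150:270,215:355,::-1]
f=lambda q:cv2.resize(q,None,fx=2.85,fy=2.85,interpolation=cv2.INTER_CUBIC)
cv2.imwrite("pics/c3.png",np.hstack([f(a),f(b)]))
p=.225;zt=np.array([np.sin(.3)*np.cos(p),np.sin(.3)*np.sin(p),-np.cos(.3)])
print("to grasp",np.array([.494,.208,.125])+.005*zt-s["ee_pos"])
```

```text
t 1.4 p [0.4696 0.1937 0.2146] toolz [ 0.291  0.067 -0.954] tooly [-0.215  0.977  0.003] F [ 0.44 -0.51  0.11] w 0.087
to grasp [ 0.02582652  0.01464771 -0.09436577]
```

View pics/c3.png

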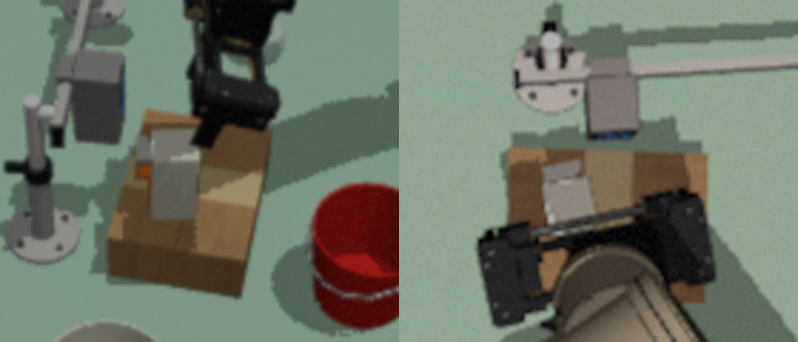

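The gripper is in line with the timer's yaw and clear of the display, so I'll go down and grip.

apply_moves(deltas=[{"translation": [0.0078, 0.0044, -0.0285], "turn": [0, 0, 0], "hand": 0.087}, {"translation": [0.0078, 0.0044, -0.0285], "turn": [0, 0, 0], "hand": 0.087}, {"translation": [0.0055, 0.003, -0.02], "turn": [0, 0, 0], "hand": 0.087}, {"translation": [0.0047, 0.0028, -0.0174], "turn": [0, 0, 0], "hand": 0.087}, {"translation": [0, 0, 0], "turn": [0, 0, 0], "hand": 0.087}])

```text
time: 2.0
ee_pos: [0.4955, 0.2195, 0.1277]
eef_rot: [-0.112, 0.981, 0.023, 0.156]
ft_force: [-0.5, 0.2, 0.1]
width: 0.0871
```

apply_moves(deltas=[{"translation": [0, 0, 0], "turn": [0, 0, 0], "hand": 0.04}, {"translation": [0, 0, 0], "turn": [0, 0, 0], "hand": 0.04}, {"translation": [0, 0, 0], "turn": [0, 0, 0], "hand": 0.04}, {"translation": [0, 0, 0], "turn": [0, 0, 0], "hand": 0.04}, {"translation": [0, 0, 0], "turn": [0, 0, 0], "hand": 0.04}], newtons=25)

```text
time: 2.5
ee_pos: [0.4966, 0.222, 0.1337]
eef_rot: [-0.113, 0.98, 0.025, 0.159]
ft_force: [1.3, -2.7, 2.3]
width: 0.0546
```

Run:
```python
from h import *
s,M=st();print(s["torque"])
```

```text
t 2.5 p [0.4966 0.222  0.1337] toolz [ 0.306  0.084 -0.948] tooly [-0.23   0.973  0.012] F [ 1.29 -2.7   2.29] w 0.0546
[-0.65999811  0.06459185 -0.18438984]
```

apply_moves(deltas=[{"translation": [0, 0, 0], "turn": [0, 0, 0], "hand": 0.04}, {"translation": [0, 0, 0], "turn": [0, 0, 0], "hand": 0.04}])

```text
time: 2.7
ee_pos: [0.497, 0.2216, 0.1344]
eef_rot: [-0.113, 0.98, 0.025, 0.159]
ft_force: [1.1, -0.7, -0.5]
width: 0.0458
```

Run:
```python
from h import *
s,M=st();print(s["torque"],s["joint_positions"],s["joint_vel"])
a=camera("side")[150:270,230:370,::-1];b=camera("top")[150:270,215:355,::-1]
f=lambda q:cv2.resize(q,None,fx=2.85,fy=2.85,interpolation=cv2.INTER_CUBIC)
cv2.imwrite("pics/c4.png",np.hstack([f(a),f(b)]))
```

```text
t 2.7 p [0.497  0.2216 0.1344] toolz [ 0.306  0.084 -0.948] tooly [-0.229  0.973  0.013] F [ 1.11 -0.72 -0.49] w 0.0458
[-0.15558993  0.35733857 -0.02335941] [-0.8131822   0.02379225  0.25714302  2.0882773   0.12772651  0.72347703
  1.16042366] [ 0.00167236 -0.00169996 -0.00055988 -0.00092143 -0.0015357   0.00083325
  0.00050461]
```

View pics/c4.png

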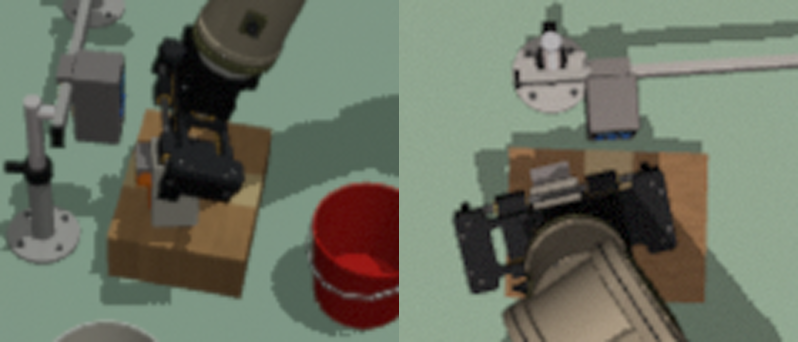

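Gripped (45.8 mm), but the hand sits about 14 mm higher on the timer than planned and the timer has slid about 8 mm in +y. I'll regrip lower so that I push at the clip's height.

apply_moves(deltas=[{"translation": [0, 0, 0], "turn": [0, 0, 0], "hand": 0.07}, {"translation": [0, 0, 0], "turn": [0, 0, 0], "hand": 0.07}, {"translation": [0, 0, 0], "turn": [0, 0, 0], "hand": 0.07}])

```text
time: 3.1
ee_pos: [0.4964, 0.2222, 0.1339]
eef_rot: [-0.113, 0.98, 0.025, 0.159]
ft_force: [0.8, -0.3, -0.5]
width: 0.0623
```

apply_moves(deltas=[{"translation": [0, 0, -0.007], "turn": [0, 0.01, 0], "hand": 0.07}])

```text
time: 3.2
ee_pos: [0.4966, 0.2227, 0.1272]
eef_rot: [-0.113, 0.981, 0.026, 0.154]
ft_force: [0.2, 0.7, -0.1]
width: 0.0671
```

apply_moves(deltas=[{"translation": [0, 0, -0.007], "turn": [0, 0.01, 0], "hand": 0.07}])

```text
time: 3.3
ee_pos: [0.4964, 0.2228, 0.1196]
eef_rot: [-0.113, 0.982, 0.027, 0.149]
ft_force: [-0.2, 0.3, 0.2]
width: 0.0688
```

apply_moves(deltas=[{"translation": [0, 0, 0], "turn": [0, 0, 0], "hand": 0.07}])

```text
time: 3.4
ee_pos: [0.496, 0.2224, 0.1183]
eef_rot: [-0.113, 0.982, 0.026, 0.148]
ft_force: [-0.7, 0.1, 0.4]
width: 0.0694
```

apply_moves(deltas=[{"translation": [0, 0, 0], "turn": [0, 0, 0], "hand": 0.04}, {"translation": [0, 0, 0], "turn": [0, 0, 0], "hand": 0.04}, {"translation": [0, 0, 0], "turn": [0, 0, 0], "hand": 0.04}, {"translation": [0, 0, 0], "turn": [0, 0, 0], "hand": 0.04}, {"translation": [0, 0, 0], "turn": [0, 0, 0], "hand": 0.04}], newtons=30)

```text
time: 3.9
ee_pos: [0.4961, 0.222, 0.118]
eef_rot: [-0.113, 0.982, 0.026, 0.147]
ft_force: [1.0, -0.6, -0.7]
width: 0.0457
```

Run:
```python
from h import *
s,M=st();print(s["torque"])
```

```text
t 3.9 p [0.4961 0.222  0.118 ] toolz [ 0.284  0.084 -0.955] tooly [-0.23   0.973  0.017] F [ 0.98 -0.64 -0.67] w 0.0457
[-0.26467082  0.29412734 -0.04114742]
```

apply_moves(deltas=[{"translation": [0, 0, 0.02], "turn": [0, 0, 0], "hand": 0.04}, {"translation": [-0.005, 0, 0.045], "turn": [0, 0, 0], "hand": 0.04}, {"translation": [-0.01, 0, 0.045], "turn": [0, 0, 0], "hand": 0.04}, {"translation": [-0.01, 0, 0.045], "turn": [-0.009, 0, -0.075], "hand": 0.04}, {"translation": [-0.01, 0, 0.02], "turn": [-0.009, 0, -0.08], "hand": 0.04}])

```text
time: 4.4
ee_pos: [0.4568, 0.218, 0.2942]
eef_rot: [-0.035, 0.989, 0.003, 0.143]
ft_force: [0.2, 0.5, -1.5]
width: 0.0463
```

apply_moves(deltas=[{"translation": [0.0, -0.045, 0], "turn": [-0.011, 0.135, 0], "hand": 0.04}, {"translation": [0.0, -0.045, 0], "turn": [-0.011, 0.135, 0], "hand": 0.04}, {"translation": [0.0, -0.045, 0], "turn": [-0.011, 0.135, 0], "hand": 0.04}, {"translation": [0.0, -0.045, 0], "turn": [-0.011, 0.135, 0], "hand": 0.04}, {"translation": [0.0, -0.02, 0], "turn": [-0.011, 0.135, 0], "hand": 0.04}])

```text
time: 4.9
ee_pos: [0.4526, 0.0204, 0.3033]
eef_rot: [-0.038, 0.98, -0.004, -0.196]
ft_force: [1.5, 1.0, -0.5]
width: 0.0458
```

Run:
```python
from h import *
s,M=st();print(s["torque"],s["joint_positions"])
```

```text
t 4.9 p [0.4526 0.0204 0.3033] toolz [-0.384 -0.023 -0.923] tooly [-0.076  0.997  0.007] F [ 1.53  0.99 -0.51] w 0.0458
[ 0.0378336  -0.6043456   0.02307625] [-0.58423301  0.23316906  0.54943431  1.54124342 -0.10993201  1.79694866
  1.62270165]
```

```bash
cat >> h.py <<'E'
Mg=R.from_quat([-0.113,0.982,0.026,0.147]).as_matrix(); pg=np.array([.4961,.222,.118])
cg=np.array([.491,.2216,.112]); Tg=R.from_euler('z',.232).as_matrix()
rel=Mg.T@Tg; relc=Mg.T@(cg-pg)
RO=np.array([.6248,.02,.1985]); RR=R.from_euler('z',.077).as_matrix()
def timer(s):
    M=R.from_quat(s["eef_rot"]).as_matrix();return s["ee_pos"]+M@relc, M@rel
def inrail(s,l):
    c,T=timer(s);return RR.T@(c+T@np.array(l)-RO)
LIP=[.0385,0,.031];NOSE=[.0367,0,.0135]
def rep():
    s,M=st();c,T=timer(s);A=RR.T@T
    print("tilt",round(float(np.arctan2(A[0,2],A[2,2])),3),"yaw/roll err",np.round([A[1,0],A[1,2]],3),"lip rail mm",np.round(1e3*inrail(s,LIP),1),"nose",np.round(1e3*inrail(s,NOSE),1),"tq",np.round(s["torque"],2));return s
E
python3 - <<'E'
from h import *
rep()
# bar edges in top image
im=cv2.imread("pics/top0.png").astype(int)
for z in(.211,):
  xs=[];
  for u in range(310,385,5):
    col=im[150:190,u].sum(1)/3-im[150:190,u,1]*0
    sat=im[150:190,u].max(1)-im[150:190,u].min(1)
    low=np.where(sat<14)[0]
    w=np.clip(25-sat,0,25);i=np.argmin(sat);k=slice(max(i-4,0),i+5)
    v=150+(np.arange(40)[k]*w[k]).sum()/w[k].sum();xs.append(plane("top",(u,v),z)[:2])
  xs=np.array(xs);p=np.polyfit(xs[:,1],xs[:,0],1);print(p,np.polyval(p,.02),np.abs(np.polyval(p,xs[:,1])-xs[:,0]).max(),xs[:3])
E
```

```text
t 4.9 p [0.4526 0.0204 0.3033] toolz [-0.384 -0.023 -0.923] tooly [-0.076  0.997  0.007] F [ 1.53  0.99 -0.51] w 0.0458
tilt 0.695 yaw/roll err [0.004 0.012] lip rail mm [-130.    14.8  102.6] nose [-142.6   14.6   90.3] tq [ 0.04 -0.6   0.02]
[-0.0676648   0.62257876] 0.6212254629984317 0.003468044056633701 [[0.6129176  0.11842789]
 [0.61501363 0.10555291]
 [0.61578027 0.09266818]]
```

apply_moves(deltas=[{"translation": [0.03, -0.001, -0.01], "turn": [0, 0, 0], "hand": 0.04}, {"translation": [0.035, -0.001, -0.015], "turn": [0, 0, 0], "hand": 0.04}, {"translation": [0.035, -0.001, -0.015], "turn": [0, 0, 0], "hand": 0.04}, {"translation": [0.03, -0.001, -0.015], "turn": [0, 0, 0], "hand": 0.04}, {"translation": [0.004, 0, -0.002], "turn": [0, 0, 0], "hand": 0.04}])

```text
time: 5.4
ee_pos: [0.5924, 0.0124, 0.2397]
eef_rot: [-0.036, 0.979, -0.004, -0.201]
ft_force: [-0.2, 0.6, -1.9]
width: 0.0456
```

Run:
```python
from h import *
s=rep()
a=camera("side");b=camera("top")
cv2.imwrite("pics/side1.png",a[:,:,::-1]);cv2.imwrite("pics/top1.png",b[:,:,::-1])
f=lambda q,k:cv2.resize(q[:,:,::-1],None,fx=k,fy=k,interpolation=cv2.INTER_CUBIC)
cv2.imwrite("pics/c5.png",np.hstack([f(a[110:210,210:310],4),f(b[140:240,285:385],4)]))
```

```text
t 5.4 p [0.5924 0.0124 0.2397] toolz [-0.393 -0.023 -0.919] tooly [-0.072  0.997  0.006] F [-0.16  0.56 -1.89] w 0.0456
tilt 0.703 yaw/roll err [-0.    0.01] lip rail mm [ 8.8 -4.1 38.6] nose [-3.9 -4.2 26.5] tq [ 0.09 -0.56  0.06]
```

View pics/c5.png

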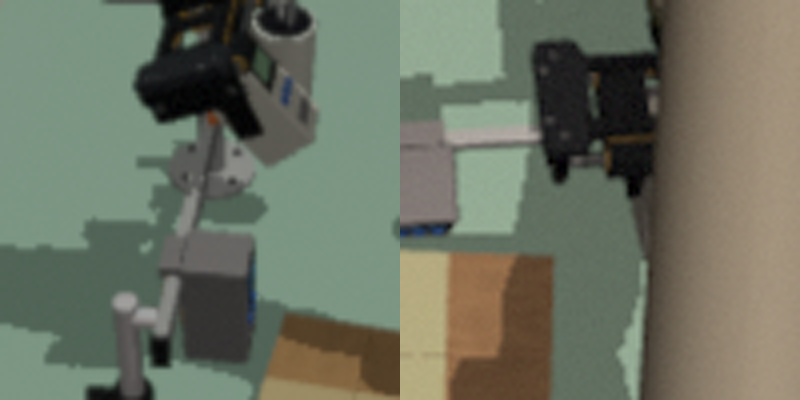

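Run:
```python
from h import *
s=rep();c,T=timer(s)
im=cv2.imread("pics/side1.png");k=6;o=(245,115);cr=cv2.resize(im[o[1]:o[1]+65,o[0]:o[0]+65],None,fx=k,fy=k,interpolation=cv2.INTER_CUBIC)
cr2=cr.copy()
for l in [(-25,23,-48),(25,23,-48),(-25,-23,-48),(-25,23,48),(36.7,11,13.5),(41,11,8.4),(25,11,13.5)]:
    q=proj("side",c+T@(np.array(l)/1e3));d=((q-o+.5)*k-.5).astype(int);print(l,np.round(q,1),d);cv2.circle(cr2,tuple(map(int,d)),3,(255,0,255),-1)
cv2.imwrite("pics/c6.png",np.hstack([cr,cr2]))
```

```text
t 5.5 p [0.5911 0.0123 0.2422] toolz [-0.391 -0.022 -0.92 ] tooly [-0.071  0.997  0.006] F [ 0.39  0.35 -1.64] w 0.0458
tilt 0.702 yaw/roll err [-0.    0.01] lip rail mm [ 7.5 -4.1 41.2] nose [-5.2 -4.3 29. ] tq [ 0.07 -0.55 -0.01]
(-25, 23, -48) [289.8 145.2] [271 183]
(25, 23, -48) [277.7 152.1] [198 224]
(-25, -23, -48) [291.2 136. ] [279 128]
(-25, 23, 48) [270.  124.9] [152  61]
(36.7, 11, 13.5) [262.9 138.9] [109 145]
(41, 11, 8.4) [263.  140.5] [110 155]
(25, 11, 13.5) [265.7 137.2] [126 135]
```

View pics/c6.png

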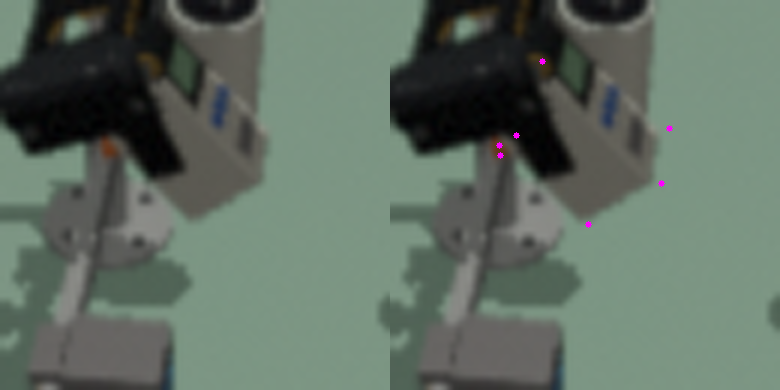

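apply_moves(deltas=[{"translation": [0, 0, -0.004], "turn": [0, -0.005, 0], "hand": 0.04}, {"translation": [0, 0, -0.004], "turn": [0, -0.005, 0], "hand": 0.04}])

```text
time: 5.7
ee_pos: [0.5905, 0.0123, 0.2357]
eef_rot: [-0.036, 0.98, -0.004, -0.194]
ft_force: [0.4, -0.5, -1.8]
width: 0.046
```

```bash
python3 -c "
from h import *
rep()"
```

```text
t 5.7 p [0.5905 0.0123 0.2357] toolz [-0.379 -0.022 -0.925] tooly [-0.071  0.997  0.006] F [ 0.35 -0.46 -1.83] w 0.046
tilt 0.689 yaw/roll err [-0.001  0.01 ] lip rail mm [ 6.9 -4.1 35.3] nose [-5.6 -4.2 22.9] tq [ 0.11 -0.55 -0.04]
```

apply_moves(deltas=[{"translation": [0, 0, -0.003], "turn": [0, 0, 0], "hand": 0.04}, {"translation": [0, 0, -0.003], "turn": [0, 0, 0], "hand": 0.04}])

```text
time: 5.9
ee_pos: [0.5901, 0.0125, 0.2323]
eef_rot: [-0.036, 0.981, -0.004, -0.191]
ft_force: [0.8, 0.3, 14.2]
width: 0.0457
```

```bash
python3 -c "
from h import *
rep()"
```

```text
t 5.9 p [0.5901 0.0125 0.2323] toolz [-0.375 -0.021 -0.927] tooly [-0.072  0.997  0.007] F [ 0.83  0.3  14.18] w 0.0457
tilt 0.684 yaw/roll err [0.    0.009] lip rail mm [ 6.6 -3.8 32. ] nose [-5.9 -4.  19.6] tq [-0.08  0.1   0.03]
```

apply_moves(deltas=[{"translation": [0, 0, 0.003], "turn": [0, 0, 0], "hand": 0.04}, {"translation": [-0.0028, -0.0002, 0.001], "turn": [0, 0, 0], "hand": 0.04}, {"translation": [0, 0, -0.002], "turn": [0, 0, 0], "hand": 0.04}])

```text
time: 6.2
ee_pos: [0.5868, 0.0126, 0.2363]
eef_rot: [-0.036, 0.981, -0.003, -0.19]
ft_force: [-0.5, -0.4, -2.1]
width: 0.0462
```

```bash
python3 -c "
from h import *
rep()"
```

```text
t 6.2 p [0.5868 0.0126 0.2363] toolz [-0.372 -0.02  -0.928] tooly [-0.072  0.997  0.008] F [-0.52 -0.37 -2.11] w 0.0462
tilt 0.681 yaw/roll err [0.001 0.009] lip rail mm [ 3.2 -3.4 36.2] nose [-9.2 -3.6 23.7] tq [ 0.02 -0.56  0.04]
```

apply_moves(deltas=[{"translation": [0, 0, -0.0015], "turn": [0, 0, 0], "hand": 0.04}])

```text
time: 6.3
ee_pos: [0.5865, 0.0127, 0.2346]
eef_rot: [-0.036, 0.981, -0.003, -0.19]
ft_force: [-0.7, 0.2, -0.1]
width: 0.0459
```

apply_moves(deltas=[{"translation": [0, 0, -0.0015], "turn": [0, 0, 0], "hand": 0.04}])

```text
time: 6.4
ee_pos: [0.5864, 0.0128, 0.2328]
eef_rot: [-0.036, 0.981, -0.003, -0.19]
ft_force: [0.4, 0.1, -2.3]
width: 0.0461
```

```bash
python3 -c "
from h import *
rep()"
```

```text
t 6.4 p [0.5864 0.0128 0.2328] toolz [-0.372 -0.019 -0.928] tooly [-0.072  0.997  0.008] F [ 0.41  0.05 -2.26] w 0.0461
tilt 0.681 yaw/roll err [0.002 0.009] lip rail mm [ 2.9 -3.2 32.6] nose [-9.5 -3.3 20.2] tq [ 0.06 -0.52  0.02]
```

apply_moves(deltas=[{"translation": [0, 0, -0.0018], "turn": [0, 0, 0], "hand": 0.04}, {"translation": [0, 0, -0.0018], "turn": [0, 0, 0], "hand": 0.04}])

```text
time: 6.6
ee_pos: [0.5862, 0.0128, 0.2283]
eef_rot: [-0.036, 0.981, -0.003, -0.19]
ft_force: [0.6, 0.0, -1.3]
width: 0.0456
```

apply_moves(deltas=[{"translation": [0.0003, 0, -0.0018], "turn": [0, 0, 0], "hand": 0.04}, {"translation": [0.0003, 0, -0.0018], "turn": [0, 0, 0], "hand": 0.04}])

```text
time: 6.8
ee_pos: [0.5868, 0.0128, 0.2241]
eef_rot: [-0.036, 0.981, -0.003, -0.191]
ft_force: [0.0, -0.0, -1.8]
width: 0.0459
```

apply_moves(deltas=[{"translation": [0.0003, 0, -0.0018], "turn": [0, 0, 0], "hand": 0.04}, {"translation": [0.0003, 0, -0.0018], "turn": [0, 0, 0], "hand": 0.04}])

```text
time: 7.0
ee_pos: [0.5875, 0.0128, 0.22]
eef_rot: [-0.036, 0.981, -0.003, -0.191]
ft_force: [0.1, 0.4, -1.6]
width: 0.0459
```

```bash
python3 -c "
from h import *
rep()"
```

```text
t 7.0 p [0.5875 0.0128 0.22  ] toolz [-0.374 -0.02  -0.927] tooly [-0.072  0.997  0.008] F [ 0.13  0.44 -1.64] w 0.0459
tilt 0.683 yaw/roll err [0.002 0.009] lip rail mm [ 4.  -3.3 19.8] nose [-8.5 -3.4  7.4] tq [ 0.06 -0.54  0.02]
```

apply_moves(deltas=[{"translation": [0, 0, -0.0015], "turn": [0, 0, 0], "hand": 0.04}])

```text
time: 7.1
ee_pos: [0.5875, 0.0128, 0.2183]
eef_rot: [-0.036, 0.981, -0.003, -0.191]
ft_force: [-0.2, 0.6, -1.7]
width: 0.0457
```

apply_moves(deltas=[{"translation": [0, 0, -0.0012], "turn": [0, 0, 0], "hand": 0.04}])

```text
time: 7.2
ee_pos: [0.5875, 0.0128, 0.2169]
eef_rot: [-0.036, 0.981, -0.003, -0.191]
ft_force: [-0.0, 0.1, -1.4]
width: 0.0457
```

apply_moves(deltas=[{"translation": [0, 0, -0.0012], "turn": [0, 0, 0], "hand": 0.04}])

```text
time: 7.3
ee_pos: [0.5875, 0.0128, 0.2156]
eef_rot: [-0.036, 0.981, -0.003, -0.191]
ft_force: [-0.4, -0.3, -0.8]
width: 0.0455
```

apply_moves(deltas=[{"translation": [0, 0, -0.001], "turn": [0, 0, 0], "hand": 0.04}])

```text
time: 7.4
ee_pos: [0.5875, 0.0128, 0.2145]
eef_rot: [-0.036, 0.981, -0.003, -0.191]
ft_force: [0.2, -0.3, -1.6]
width: 0.0461
```

```bash
python3 -c "
from h import *
rep()"
```

```text
t 7.4 p [0.5875 0.0128 0.2145] toolz [-0.374 -0.02  -0.927] tooly [-0.072  0.997  0.008] F [ 0.23 -0.27 -1.64] w 0.0461
tilt 0.683 yaw/roll err [0.002 0.009] lip rail mm [ 4.  -3.3 14.3] nose [-8.5 -3.4  1.9] tq [ 0.06 -0.55 -0.  ]
```

apply_moves(deltas=[{"translation": [0, 0, -0.001], "turn": [0, 0, 0], "hand": 0.04}])

```text
time: 7.5
ee_pos: [0.5875, 0.0128, 0.2135]
eef_rot: [-0.036, 0.981, -0.003, -0.191]
ft_force: [0.4, 0.1, -0.7]
width: 0.0465
```

apply_moves(deltas=[{"translation": [0, 0, -0.001], "turn": [0, 0, 0], "hand": 0.04}])

```text
time: 7.6
ee_pos: [0.5875, 0.0128, 0.2124]
eef_rot: [-0.036, 0.981, -0.003, -0.191]
ft_force: [0.5, -0.4, -1.7]
width: 0.046
```

apply_moves(deltas=[{"translation": [0, 0, -0.001], "turn": [0, 0, 0], "hand": 0.04}])

```text
time: 7.7
ee_pos: [0.5875, 0.0128, 0.2114]
eef_rot: [-0.036, 0.981, -0.003, -0.191]
ft_force: [-0.7, -1.0, -2.0]
width: 0.046
```

apply_moves(deltas=[{"translation": [0, 0, -0.001], "turn": [0, 0, 0], "hand": 0.04}])

```text
time: 7.8
ee_pos: [0.5875, 0.0128, 0.2103]
eef_rot: [-0.036, 0.981, -0.003, -0.191]
ft_force: [-0.5, 0.2, -1.2]
width: 0.046
```

```bash
python3 -c "
from h import *
rep()"
```

```text
t 7.8 p [0.5875 0.0128 0.2103] toolz [-0.374 -0.02  -0.927] tooly [-0.072  0.997  0.008] F [-0.46  0.16 -1.24] w 0.046
tilt 0.683 yaw/roll err [0.002 0.009] lip rail mm [ 4.  -3.3 10.1] nose [-8.5 -3.4 -2.3] tq [ 0.04 -0.54  0.01]
```

Still free at 10 mm, so the lip tip looks to be below the bar's top. I'll keep going to the seat.

apply_moves(deltas=[{"translation": [0, 0, -0.001], "turn": [0, 0, 0], "hand": 0.04}])

```text
time: 7.9
ee_pos: [0.5875, 0.0128, 0.2092]
eef_rot: [-0.036, 0.981, -0.003, -0.191]
ft_force: [0.2, 0.2, -1.3]
width: 0.0456
```

apply_moves(deltas=[{"translation": [0, 0, -0.001], "turn": [0, 0, 0], "hand": 0.04}])

```text
time: 8.0
ee_pos: [0.5875, 0.0128, 0.2082]
eef_rot: [-0.036, 0.981, -0.003, -0.191]
ft_force: [-1.3, -0.4, -1.6]
width: 0.046
```

apply_moves(deltas=[{"translation": [0, 0, -0.001], "turn": [0, 0, 0], "hand": 0.04}])

```text
time: 8.1
ee_pos: [0.5875, 0.0128, 0.2071]
eef_rot: [-0.036, 0.981, -0.003, -0.191]
ft_force: [0.7, 0.6, -2.2]
width: 0.0456
```

```bash
python3 -c "
from h import *
rep()"
```

```text
t 8.1 p [0.5875 0.0128 0.2071] toolz [-0.374 -0.02  -0.927] tooly [-0.072  0.997  0.008] F [ 0.7   0.59 -2.17] w 0.0456
tilt 0.683 yaw/roll err [0.002 0.009] lip rail mm [ 4.  -3.2  6.9] nose [-8.4 -3.4 -5.6] tq [ 0.02 -0.59  0.03]
```

apply_moves(deltas=[{"translation": [0, 0, -0.001], "turn": [0, 0, 0], "hand": 0.04}])

```text
time: 8.2
ee_pos: [0.5876, 0.0128, 0.206]
eef_rot: [-0.036, 0.981, -0.003, -0.191]
ft_force: [-0.0, 0.1, -1.4]
width: 0.0462
```

apply_moves(deltas=[{"translation": [0, 0, -0.001], "turn": [0, 0, 0], "hand": 0.04}])

```text
time: 8.3
ee_pos: [0.5874, 0.0127, 0.2052]
eef_rot: [-0.036, 0.981, -0.003, -0.191]
ft_force: [-3.3, 0.7, 5.6]
width: 0.0458
```

apply_moves(deltas=[{"translation": [0, 0, -0.001], "turn": [0, 0, 0], "hand": 0.04}])

```text
time: 8.4
ee_pos: [0.5873, 0.0127, 0.205]
eef_rot: [-0.036, 0.981, -0.003, -0.191]
ft_force: [-2.7, 0.5, 9.6]
width: 0.0459
```

```bash
python3 -c "
from h import *
rep()"
```

```text
t 8.4 p [0.5873 0.0127 0.205 ] toolz [-0.374 -0.019 -0.927] tooly [-0.072  0.997  0.008] F [-2.72  0.51  9.63] w 0.0459
tilt 0.683 yaw/roll err [0.002 0.009] lip rail mm [ 3.8 -3.3  4.8] nose [-8.7 -3.5 -7.7] tq [ 0.06  0.53 -0.05]
```

apply_moves(deltas=[{"translation": [0, 0, -0.0004], "turn": [0, 0, 0], "hand": 0.04}, {"translation": [0, 0, -0.0004], "turn": [0, 0, 0], "hand": 0.04}, {"translation": [0, 0, -0.0004], "turn": [0, 0, 0], "hand": 0.04}])

```text
time: 8.7
ee_pos: [0.5873, 0.0127, 0.205]
eef_rot: [-0.036, 0.981, -0.003, -0.19]
ft_force: [-2.2, 0.7, 5.3]
width: 0.0462
```

apply_moves(deltas=[{"translation": [-0.0005, 0, -0.0004], "turn": [0, 0, 0], "hand": 0.04}])

```text
time: 8.8
ee_pos: [0.5872, 0.0127, 0.2049]
eef_rot: [-0.036, 0.981, -0.003, -0.19]
ft_force: [1.4, 0.3, 4.3]
width: 0.0457
```

apply_moves(deltas=[{"translation": [-0.0008, 0, -0.0003], "turn": [0, 0, 0], "hand": 0.04}])

```text
time: 8.9
ee_pos: [0.5871, 0.0127, 0.2048]
eef_rot: [-0.036, 0.981, -0.003, -0.189]
ft_force: [4.7, 0.1, 3.5]
width: 0.0457
```

```bash
python3 -c "
from h import *
rep()"
```

```text
t 8.9 p [0.5871 0.0127 0.2048] toolz [-0.37  -0.019 -0.929] tooly [-0.072  0.997  0.008] F [4.74 0.14 3.52] w 0.0457
tilt 0.679 yaw/roll err [0.002 0.009] lip rail mm [ 3.6 -3.3  4.8] nose [-8.8 -3.5 -7.7] tq [ 0.02 -1.22 -0.  ]
```

The pull test resists (+4.7 N with 3.5 N still on the seat), so the lip is behind the bar and fully down at tilt 0.68. Next I'll work out the swing about the bar's top rear edge.

Run:
```python
from h import *
s=rep();c,T=timer(s)
C=c+T@np.array([.0346,0,.036]);v=s["ee_pos"]-C;ay=RR[:,1]
print("C rail",RR.T@(C-RO),"axis",ay)
th=[0]+[-.07*i for i in range(1,11)]
for a,b in zip(th,th[1:]):
    print(round(.68+b,2),np.round((R.from_rotvec(ay*b).apply(v)-R.from_rotvec(ay*a).apply(v))*1e3,2))
print(ay*-.07)
```

```text
t 8.9 p [0.5871 0.0127 0.2048] toolz [-0.37  -0.019 -0.929] tooly [-0.072  0.997  0.008] F [4.74 0.14 3.52] w 0.0457
tilt 0.679 yaw/roll err [0.002 0.009] lip rail mm [ 3.6 -3.3  4.8] nose [-8.8 -3.5 -7.7] tq [ 0.02 -1.22 -0.  ]
C rail [ 0.0036797  -0.00329725  0.01112887] axis [-0.07692393  0.99703696  0.        ]
0.61 [ 0.44  0.03 -2.91]
0.54 [ 0.64  0.05 -2.88]
0.47 [ 0.84  0.06 -2.82]
0.4 [ 1.03  0.08 -2.76]
0.33 [ 1.22  0.09 -2.68]
0.26 [ 1.41  0.11 -2.59]
0.19 [ 1.58  0.12 -2.48]
0.12 [ 1.75  0.14 -2.36]
0.05 [ 1.91  0.15 -2.24]
-0.02 [ 2.06  0.16 -2.1 ]
[ 0.00538468 -0.06979259 -0.        ]
```

apply_moves(deltas=[{"translation": [0.0004, 0, -0.0006], "turn": [0, 0, 0], "hand": 0.04}, {"translation": [0, 0, -0.0006], "turn": [0, 0, 0], "hand": 0.04}, {"translation": [0, 0, -0.0006], "turn": [0, 0, 0], "hand": 0.04}])

```text
time: 9.2
ee_pos: [0.5872, 0.0127, 0.2047]
eef_rot: [-0.036, 0.981, -0.003, -0.189]
ft_force: [-1.6, -0.7, 7.6]
width: 0.0461
```

apply_moves(deltas=[{"translation": [0.0003, 0, -0.001], "turn": [0.0027, -0.035, 0], "hand": 0.04}, {"translation": [0.0003, 0, -0.0014], "turn": [0.0027, -0.035, 0], "hand": 0.04}])

```text
time: 9.4
ee_pos: [0.5875, 0.0128, 0.2019]
eef_rot: [-0.037, 0.987, -0.001, -0.155]
ft_force: [-1.8, 0.5, 7.1]
width: 0.0459
```

apply_moves(deltas=[{"translation": [0.0003, 0, -0.0014], "turn": [0.0027, -0.035, 0], "hand": 0.04}, {"translation": [0.0003, 0, -0.0014], "turn": [0.0027, -0.035, 0], "hand": 0.04}])

```text
time: 9.6
ee_pos: [0.5879, 0.0128, 0.1992]
eef_rot: [-0.037, 0.992, 0.0, -0.119]
ft_force: [-1.1, 0.1, 4.9]
width: 0.0458
```

```bash
python3 -c "
from h import *
rep()"
```

```text
t 9.6 p [0.5879 0.0128 0.1992] toolz [-0.236 -0.008 -0.972] tooly [-0.074  0.997  0.009] F [-1.15  0.08  4.86] w 0.0458
tilt 0.537 yaw/roll err [0.002 0.008] lip rail mm [ 4.2 -3.3  5.1] nose [-6.3 -3.5 -9. ] tq [-0.02  0.14  0.05]
```

Tracking well, so I'll continue.

apply_moves(deltas=[{"translation": [0.0004, 0, -0.0014], "turn": [0.0027, -0.035, 0], "hand": 0.04}, {"translation": [0.0004, 0, -0.0014], "turn": [0.0027, -0.035, 0], "hand": 0.04}])

```text
time: 9.8
ee_pos: [0.5884, 0.0127, 0.1966]
eef_rot: [-0.038, 0.996, 0.002, -0.083]
ft_force: [-1.9, -0.9, 5.6]
width: 0.0455
```

apply_moves(deltas=[{"translation": [0.0005, 0, -0.0014], "turn": [0.0027, -0.035, 0], "hand": 0.04}, {"translation": [0.0005, 0, -0.0014], "turn": [0.0027, -0.035, 0], "hand": 0.04}])

```text
time: 10.0
ee_pos: [0.5897, 0.0128, 0.1936]
eef_rot: [-0.038, 0.998, 0.003, -0.046]
ft_force: [1.9, -0.0, 2.5]
width: 0.0458
```

apply_moves(deltas=[{"translation": [0.0006, 0, -0.0013], "turn": [0.0027, -0.035, 0], "hand": 0.04}])

```text
time: 10.1
ee_pos: [0.5904, 0.0129, 0.1922]
eef_rot: [-0.038, 0.999, 0.004, -0.027]
ft_force: [1.1, 0.1, 1.5]
width: 0.0461
```

```bash
python3 -c "
from h import *
rep()"
```

```text
t 10.1 p [0.5904 0.0129 0.1922] toolz [-0.055  0.006 -0.998] tooly [-0.076  0.997  0.01 ] F [1.11 0.07 1.54] w 0.0461
tilt 0.353 yaw/roll err [0.003 0.008] lip rail mm [ 5.2 -3.4  5.5] nose [ -2.5  -3.5 -10.3] tq [ 0.03 -0.32  0.04]
```

apply_moves(deltas=[{"translation": [0.0007, 0, -0.0014], "turn": [0.0027, -0.035, 0], "hand": 0.04}, {"translation": [0.0007, 0, -0.0014], "turn": [0.0027, -0.035, 0], "hand": 0.04}])

```text
time: 10.3
ee_pos: [0.5922, 0.013, 0.1893]
eef_rot: [-0.038, 0.999, 0.005, 0.01]
ft_force: [-0.9, 0.6, 4.3]
width: 0.0458
```

apply_moves(deltas=[{"translation": [0.0008, 0, -0.0014], "turn": [0.0027, -0.035, 0], "hand": 0.04}])

```text
time: 10.4
ee_pos: [0.593, 0.0131, 0.1879]
eef_rot: [-0.039, 0.999, 0.006, 0.028]
ft_force: [-0.8, 0.2, 3.5]
width: 0.0458
```

apply_moves(deltas=[{"translation": [0.0009, 0, -0.0013], "turn": [0.0027, -0.035, 0], "hand": 0.04}])

```text
time: 10.5
ee_pos: [0.594, 0.0131, 0.1866]
eef_rot: [-0.039, 0.998, 0.007, 0.047]
ft_force: [-1.7, -0.1, 3.1]
width: 0.0454
```

```bash
python3 -c "
from h import *
rep()"
```

```text
t 10.5 p [0.594  0.0131 0.1866] toolz [ 0.093  0.018 -0.996] tooly [-0.078  0.997  0.01 ] F [-1.67 -0.15  3.08] w 0.0454
tilt 0.205 yaw/roll err [0.003 0.008] lip rail mm [ 6.6 -3.4  5.8] nose [  1.3  -3.5 -11. ] tq [-0.07  0.05 -0.04]
```

apply_moves(deltas=[{"translation": [0.001, 0.0001, -0.0013], "turn": [0.0027, -0.035, 0], "hand": 0.04}])

```text
time: 10.6
ee_pos: [0.595, 0.0132, 0.1854]
eef_rot: [-0.039, 0.997, 0.008, 0.065]
ft_force: [-2.3, -0.4, 4.5]
width: 0.0461
```

apply_moves(deltas=[{"translation": [0.001, 0.0001, -0.0012], "turn": [0.0027, -0.035, 0], "hand": 0.04}])

```text
time: 10.7
ee_pos: [0.5959, 0.0133, 0.1842]
eef_rot: [-0.039, 0.996, 0.009, 0.083]
ft_force: [-1.1, 0.2, 2.5]
width: 0.0457
```

apply_moves(deltas=[{"translation": [0.001, 0.0001, -0.0011], "turn": [0.0027, -0.035, 0], "hand": 0.04}])

```text
time: 10.8
ee_pos: [0.5969, 0.0133, 0.183]
eef_rot: [-0.039, 0.994, 0.009, 0.102]
ft_force: [1.1, -0.8, 1.3]
width: 0.0458
```

```bash
python3 -c "
from h import *
rep()"
```

```text
t 10.8 p [0.5969 0.0133 0.183 ] toolz [ 0.201  0.026 -0.979] tooly [-0.079  0.997  0.01 ] F [ 1.05 -0.78  1.27] w 0.0458
tilt 0.095 yaw/roll err [0.003 0.008] lip rail mm [ 7.3 -3.4  6.2] nose [  3.9  -3.6 -11.1] tq [-0.15  0.08  0.  ]
```

apply_moves(deltas=[{"translation": [0.0011, 0.0001, -0.0011], "turn": [0.0027, -0.035, 0], "hand": 0.04}])

```text
time: 10.9
ee_pos: [0.598, 0.0134, 0.1818]
eef_rot: [-0.039, 0.992, 0.01, 0.12]
ft_force: [-1.3, -1.1, 2.8]
width: 0.0458
```

apply_moves(deltas=[{"translation": [0.0011, 0.0001, -0.001], "turn": [0.0027, -0.035, 0], "hand": 0.04}])

```text
time: 11.0
ee_pos: [0.5991, 0.0135, 0.1808]
eef_rot: [-0.039, 0.99, 0.011, 0.138]
ft_force: [0.9, -0.5, 1.1]
width: 0.0457
```

apply_moves(deltas=[{"translation": [0.0011, 0.0001, -0.0008], "turn": [0.0015, -0.025, 0], "hand": 0.04}])

```text
time: 11.1
ee_pos: [0.5999, 0.0135, 0.18]
eef_rot: [-0.039, 0.988, 0.011, 0.151]
ft_force: [-11.3, 0.1, 12.2]
width: 0.0459
```

```bash
python3 -c "
from h import *
rep()"
```

```text
t 11.1 p [0.5999 0.0135 0.18  ] toolz [ 0.297  0.034 -0.954] tooly [-0.08   0.997  0.01 ] F [-11.32   0.1   12.15] w 0.0459
tilt -0.005 yaw/roll err [0.003 0.007] lip rail mm [ 8.  -3.5  6.7] nose [  6.2  -3.6 -10.8] tq [-0.17  1.55 -0.14]
```

apply_moves(deltas=[{"translation": [0.001, 0.0001, 0.0003], "turn": [0, 0, 0], "hand": 0.04}])

```text
time: 11.2
ee_pos: [0.5998, 0.0135, 0.18]
eef_rot: [-0.039, 0.988, 0.012, 0.151]
ft_force: [-8.5, -1.3, 6.2]
width: 0.046
```

apply_moves(deltas=[{"translation": [0.001, 0.0001, 0], "turn": [0, 0, 0], "hand": 0.04}])

```text
time: 11.3
ee_pos: [0.5998, 0.0136, 0.18]
eef_rot: [-0.039, 0.988, 0.012, 0.15]
ft_force: [-11.5, 0.1, 12.1]
width: 0.0456
```

Run:
```python
from h import *
rep()
a=camera("side")
cv2.imwrite("pics/c7.png",cv2.resize(a[105:205,215:315,::-1],None,fx=6,fy=6,interpolation=cv2.INTER_CUBIC))
```

```text
t 11.3 p [0.5998 0.0136 0.18  ] toolz [ 0.295  0.035 -0.955] tooly [-0.08   0.997  0.012] F [-11.53   0.07  12.11] w 0.0456
tilt -0.003 yaw/roll err [0.003 0.006] lip rail mm [ 8.  -3.5  6.6] nose [  6.2  -3.6 -10.9] tq [-0.17  1.43 -0.01]
```

View pics/c7.png

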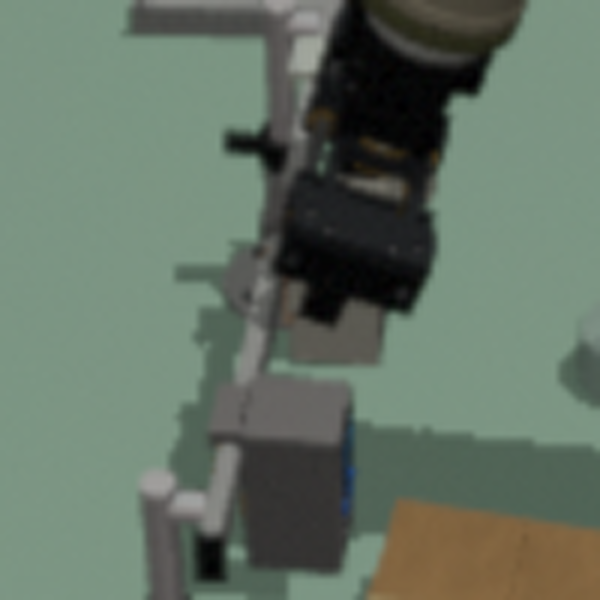

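It looks upright, with the bottom edge level like the display's. I'll tug it gently outward at clip height to check the snap.

apply_moves(deltas=[{"translation": [-0.0006, 0, 0], "turn": [0, 0, 0], "hand": 0.04}, {"translation": [-0.0008, 0, 0], "turn": [0, 0, 0], "hand": 0.04}])

```text
time: 11.55
ee_pos: [0.5994, 0.0136, 0.1803]
eef_rot: [-0.038, 0.988, 0.012, 0.151]
ft_force: [12.8, 0.4, -7.5]
width: 0.0458
```

apply_moves(deltas=[{"translation": [-0.001, 0, 0], "turn": [0, 0, 0], "hand": 0.04}])

```text
time: 11.65
ee_pos: [0.5994, 0.0136, 0.1803]
eef_rot: [-0.039, 0.987, 0.012, 0.153]
ft_force: [15.2, 0.2, -8.7]
width: 0.0461
```

```bash
python3 -c "
from h import *
rep()"
```

```text
t 11.65 p [0.5994 0.0136 0.1803] toolz [ 0.301  0.035 -0.953] tooly [-0.08   0.997  0.011] F [15.21  0.23 -8.71] w 0.0461
tilt -0.008 yaw/roll err [0.003 0.007] lip rail mm [ 7.4 -3.4  7. ] nose [  5.8  -3.5 -10.5] tq [ 0.03 -1.46 -0.16]
```

It holds against 15 N with only 0.4 mm of play, so it has snapped in. I'll ease it back home and release.

apply_moves(deltas=[{"translation": [0.0006, 0, -0.0004], "turn": [0, 0, 0], "hand": 0.04}, {"translation": [0.0003, 0, -0.0003], "turn": [0, 0, 0], "hand": 0.04}, {"translation": [0, 0, 0], "turn": [0, 0, 0], "hand": 0.04}])

```text
time: 11.95
ee_pos: [0.5999, 0.0137, 0.18]
eef_rot: [-0.039, 0.987, 0.012, 0.152]
ft_force: [-0.1, 0.1, 0.7]
width: 0.0461
```

apply_moves(deltas=[{"translation": [0, 0, 0], "turn": [0, 0, 0], "hand": 0.066}, {"translation": [0, 0, 0], "turn": [0, 0, 0], "hand": 0.066}, {"translation": [0, 0, 0], "turn": [0, 0, 0], "hand": 0.066}, {"translation": [0, 0, 0], "turn": [0, 0, 0], "hand": 0.066}])

```text
time: 12.35
ee_pos: [0.5989, 0.0135, 0.1786]
eef_rot: [-0.039, 0.988, 0.012, 0.151]
ft_force: [-0.2, 0.0, -0.1]
width: 0.0644
```

```bash
python3 -c "
from h import *
rep()"
```

```text
t 12.35 p [0.5989 0.0135 0.1786] toolz [ 0.298  0.035 -0.954] tooly [-0.08   0.997  0.011] F [-0.16  0.04 -0.07] w 0.0644
tilt -0.005 yaw/roll err [0.003 0.006] lip rail mm [ 6.9 -3.5  5.2] nose [  5.2  -3.6 -12.3] tq [-0.01  0.32 -0.01]
```

Released. I'll withdraw along the tool axis, up and towards the robot, keeping y constant.

apply_moves(deltas=[{"translation": [-0.003, 0, 0.009], "turn": [0, 0, 0], "hand": 0.072}, {"translation": [-0.006, -0.0005, 0.018], "turn": [0, 0, 0], "hand": 0.075}, {"translation": [-0.008, -0.001, 0.025], "turn": [0, 0, 0], "hand": 0.075}, {"translation": [-0.012, -0.001, 0.04], "turn": [0, 0, 0], "hand": 0.075}, {"translation": [-0.025, -0.001, 0.04], "turn": [0, 0, 0], "hand": 0.075}])

```text
time: 12.85
ee_pos: [0.5406, 0.0089, 0.3102]
eef_rot: [-0.038, 0.988, 0.009, 0.146]
ft_force: [0.8, 2.1, 0.5]
width: 0.0748
```

apply_moves(deltas=[{"translation": [-0.04, 0, 0.02], "turn": [0, 0, 0], "hand": 0.075}, {"translation": [-0.04, 0, 0.02], "turn": [0, 0, 0], "hand": 0.075}, {"translation": [-0.04, 0, 0.01], "turn": [0, 0, 0], "hand": 0.075}, {"translation": [0, 0, 0], "turn": [0, 0, 0], "hand": 0.075}, {"translation": [0, 0, 0], "turn": [0, 0, 0], "hand": 0.075}])

```text
time: 13.35
ee_pos: [0.4155, 0.0064, 0.373]
eef_rot: [-0.036, 0.987, 0.011, 0.155]
ft_force: [0.1, -0.8, -0.2]
width: 0.0753
```

Run:
```python
from h import *
rep()
a=camera("side");b=camera("top")
f=lambda q,k:cv2.resize(q[:,:,::-1],None,fx=k,fy=k,interpolation=cv2.INTER_CUBIC)
cv2.imwrite("pics/c8.png",np.hstack([f(a[90:210,210:330],3.3),f(b[130:250,285:405],3.3)]))
```

```text
t 13.35 p [0.4155 0.0064 0.373 ] toolz [ 0.305  0.032 -0.952] tooly [-0.075  0.997  0.01 ] F [ 0.11 -0.84 -0.22] w 0.0753
tilt -0.013 yaw/roll err [-0.002  0.008] lip rail mm [-176.6    3.5  199.9] nose [-178.2    3.3  182.4] tq [-0.01  0.44  0.02]
```

View pics/c8.png

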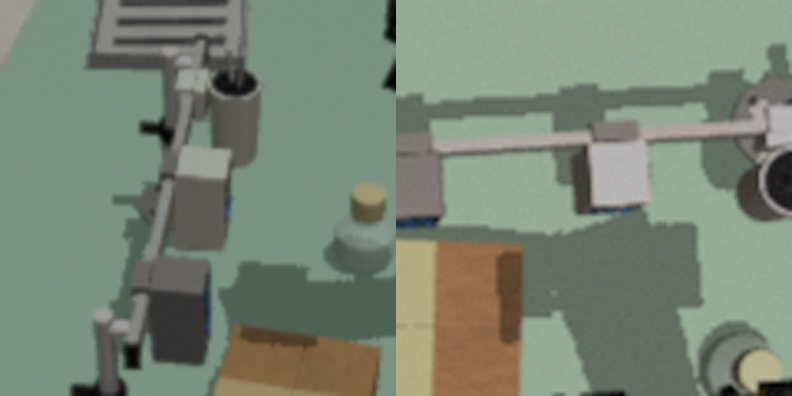

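The timer hangs upright and square midway between the display and the quiver, at the same height and depth as the display (side crop 200,200; top crop 617,175). The gripper is clear and the bottle hasn't moved. I'll hand the job in.

```bash
python3 -c "
from bench import order
print(order.close_job())"
```

```text
the job is handed in; nothing more can be done
None
```

The cycle timer is hanging on the rail between the display and the quiver, and I handed the job in at about 13.5 s. No verdict was reported.

**Grip:** The first grip landed about 14 mm too high and slid the timer about 8–14 mm sideways on its carton. I opened the hand, moved down and gripped it again at clip height.

**Hooking:** On the first descent the clip touched the bar's top at about 16 N, so I backed off 3 mm and came down again. With the foot out at about 0.68 rad, the lip seated under roughly 5–11 N of press for about 0.8 s. A light outward pull was resisted, so the lip was behind the bar.

**Swing and snap:** I swung the foot in about the bar's top edge until it was flush, pressing with about 11 N. A 15 N outward tug then gave only 0.4 mm of play, so the clip had snapped. I let go and moved the arm clear.

**Last checks:** The final pictures show the timer upright and square, about 0.15 m from each neighbour, with the bottle still standing. I did not check the bucket again, but the arm passed no lower than about 0.24 m near it. The lip and clip positions come from the estimated grip pose and touch, accurate to about 1–2 mm, and I did not measure them after letting go.

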